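# Load the sampler's bottle and vial trays

### The arm

A 6-joint arm with a two-finger parallel gripper is mounted at the origin on the work surface. World frame = base frame: x ahead of the robot, y to its left, z up, the work surface at z = 0. Lengths are in m, angles in rad, forces in N, time in s.
With the tool pointing down it reaches from about 0.425 to 0.95 m from the base axis. Payload 3.5 kg.
Tool frame: the origin (TCP) lies at the very end of the fingers, on their centre line; the grasp point (between the pads) lies 19 mm behind it; x points along the fingers, z is the direction in which the jaws open and shut, and the axes are right-handed (so a half turn about x gives the same grasp; the last joint's range is limited). The gripper opens to 85 mm and grips with 20 to 120 N. Pads are 22 mm wide; open, the fingers measure 114 mm over their backs; the gripper's body (76 mm by 85 mm) begins 54 mm behind the grasp point. The pads swing forward as they close: fully open they stand 13 mm farther back than shut.
Start: joints at [1.191, 0.286, 1.577, -0, 1.279, -0.15], TCP at [0.154, 0.657, 0.206] pointing down, gripper open.
Joint ranges: [-2.77, 2.77], [-0.9, 2.22], [0.21, 2.48], [-1.53, 4.67], [0.24, 2.81], [-2.84, 2.84]. Speed limits (rad/s): [2.79, 2.79, 3.14, 3.14, 3.14, 3.14].

### API

Orientations are given as a unit quaternion [x, y, z, w].
In Python, from plant import ctrl, cams gives the robot as it stands.
- The arm moves only by the tool play_rows, never from a script. Its argument "rows" is a list of rows, each a list of 3 entries, a list of its own where there are three numbers: the opening in per cent of the stroke, from 0 (shut) to 100 (fully open), then the shift along the tool's x, y, z in units of 0.3 m (1.0 is 0.3 m), then the turn, a rotation vector about the tool's x, y, z in units of pi/2 rad (1.0 is pi/2 rad). A call has 1 to 10 rows; each row is the pose to reach, as a shift and turn from the pose commanded when the call began, along the tool's axes at that moment; what a row does not reach only later rows make up. A row lasts 1/12 s, in which the tool goes at most 41.7 mm and 7.16 degrees, less where a joint would pass 70% of its speed; a pose out of reach is approached as far as the arm can. A call with a number of a shift or a turn outside -1 to 1 is refused whole. A call with a gripper value outside its range is refused whole. The fingers move at their own pace and stop on an object; "force" is the grip in N (left out, the last holds). Time passes only in rows, so rows that repeat a pose let the fingers close. It gives the time, the measured TCP pose, the force and the opening at its end, in the units of the state.
- ctrl.get_state(): the state, without advancing time (a new reading comes with each control period).
- cams.read_camera(name): name is "scene" or "top" or "wrist"; returns a dict with "color" (420x560x3 uint8, red, green, blue), "fx", "fy", "cx", "cy" (pixels), "view" (4x4, takes a point from world to camera coordinates). Camera axes: x right, y down, z forward; pixel columns grow to the right and rows downward; lengths in m; the calibration is good to about 2 mm. A picture is of the moment at which its call begins. There is no depth.
- ctrl.sign_off(): hands the job in, once; it reports no verdict.
The state is a dict: "time": time; "qpos": joint angles; "dq": joint speeds; "joint_efforts": joint torques, N m; "eef_pos": TCP position; "tcp_rot": TCP orientation; "contact_force": force on the tool from outside, world axes, zero at the start; "wrist_torque": the same for the moment, N m; "opening": opening from 0.0 (shut) to 1.0 (fully open).
Only numpy, scipy, OpenCV 4.12 (cv2) and the standard library are available. Lean on these libraries where they do the work, as an engineer would, in place of code of your own. Each camera call takes 0.05 s, during which the arm holds its last target. There are 200 camera calls.

### The job

Get the sampler's trays ready for the run: stand the blue-, yellow- and red-capped bottles upright in the trays with the rim of the same colour, and seat the green vial cassette in the green tray, turned so that its notched end goes over the tray's white rib and it sits flat on the tray's floor. Keep the bottles and the cassette upright and set them down gently, do not drop them; leave the white-capped bottle and the glass beaker where they stand.

Things in the scene. Friction and masses are not known exactly. Their poses are not given: they have to be found in the camera images.
- blue_bottle_mid (a point): Round amber glass bottle with a blue screw cap and a blank paper label, 78 mm tall in all, standing upright: straight body 48 mm in diameter up to 50 mm, then a short shoulder, then the cap, 40 mm in diameter, from 58 to 78 mm. About 0.1 to 0.2 kg. The point is its centre, on its axis 39 mm above its underside; z is up its axis.
- yellow_bottle_mid (a point): Round amber glass bottle with a yellow screw cap and a blank paper label, 78 mm tall in all, standing upright: straight body 48 mm in diameter up to 50 mm, then a short shoulder, then the cap, 40 mm in diameter, from 58 to 78 mm. About 0.1 to 0.2 kg. The point is its centre, on its axis 39 mm above its underside; z is up its axis.
- red_bottle_mid (a point): Round amber glass bottle with a red screw cap and a blank paper label, 78 mm tall in all, standing upright: straight body 48 mm in diameter up to 50 mm, then a short shoulder, then the cap, 40 mm in diameter, from 58 to 78 mm. About 0.1 to 0.2 kg. The point is its centre, on its axis 39 mm above its underside; z is up its axis.
- cassette_mid (a point): Green vial cassette, a block 72 mm long (its x), 44 wide (its y), 64 tall, 0.15 to 0.27 kg, four white vial caps in its top. A notch 26 mm wide, 24 deep, full height, is cut in the middle of its +x end, leaving two 9 mm prongs; the -x end is plain. Grip it across the 44 mm, mid-length. The point is the block's centre, 32 mm above its underside; x points to the notched end, z up.
- blue_tray: Low square tray fixed to the bench with a blue rim and a grey floor; holds the blue-capped bottle. Outside 76 x 76 mm, recess 66 x 66 mm; the floor is 3 mm and the rim 10 mm above the bench. Its origin is the centre of its underside, at bench height; x and y run along its sides, z up.
- yellow_tray: Low square tray fixed to the bench with a yellow rim and a grey floor; holds the yellow-capped bottle. Outside 76 x 76 mm, recess 66 x 66 mm; the floor is 3 mm and the rim 10 mm above the bench. Its origin is the centre of its underside, at bench height; x and y run along its sides, z up.
- red_tray: Low square tray fixed to the bench with a red rim and a grey floor; holds the red-capped bottle. Outside 76 x 76 mm, recess 66 x 66 mm; the floor is 3 mm and the rim 10 mm above the bench. Its origin is the centre of its underside, at bench height; x and y run along its sides, z up.
- cassette_tray: Low tray fixed to the bench, green rim, black floor, outside 96 (its x) by 70 mm (its y), recess 86 x 60; floor 3 mm, rim 10 mm above the bench. A white rib 8 mm wide, 20 mm high runs 23 mm inwards from the middle of the recess's +x end; the cassette's notch goes over it (cassette x along tray x); the wrong way round it stands on the rib. Origin: centre of its underside, at bench height; z up.
- spare_bottle_mid (a point): Round amber glass bottle with a white screw cap and a blank paper label, 78 mm tall in all, standing upright: straight body 48 mm in diameter up to 50 mm, then a short shoulder, then the cap, 40 mm in diameter, from 58 to 78 mm. About 0.1 to 0.2 kg. The point is its centre, on its axis 39 mm above its underside; z is up its axis. No tray; it stays.
- beaker_mid (a point): Clear glass beaker, empty, 54 mm across the rim, 65 mm tall, standing among the other things; it stays where it is. The point is its centre, 32 mm above its underside; z up.
Not all that is in view belongs to the job. Leave any purple look-alike of the yellow_tray alone.

How it is judged:
At the end, for the whole second after the job is handed in: Each coloured bottle and the cassette stands in the tray of its own colour: centre within 14 mm of the tray's centre, on the tray's floor (within 4 mm in height), upright within 0.1 rad, at rest; the cassette lies along its tray within 0.3 rad, its notch over the rib (horizontal distance between blue_bottle_mid and blue_tray below 0.014 m and z of blue_bottle_mid in the frame of blue_tray below 0.046 m and angle between each of blue_bottle_mid, yellow_bottle_mid, red_bottle_mid, cassette_mid's own z axis and vertical below 0.1 rad and linear speed of each of blue_bottle, yellow_bottle, red_bottle, cassette below 0.02 m/s and horizontal distance between yellow_bottle_mid and yellow_tray below 0.014 m and z of yellow_bottle_mid in the frame of yellow_tray below 0.046 m and horizontal distance between red_bottle_mid and red_tray below 0.014 m and z of red_bottle_mid in the frame of red_tray below 0.046 m and horizontal distance between cassette_mid and cassette_tray below 0.014 m and z of cassette_mid in the frame of cassette_tray below 0.039 m and angle between the x axis of cassette_mid and the x axis of cassette_tray, either way round below 0.3 rad); the robot touches nothing.
It fails at once if a bottle or the cassette is dropped into its tray (faster than 0.5 m/s within 25 mm of the tray's floor) ((horizontal distance between blue_bottle_mid and blue_tray below 0.04 m and z of blue_bottle_mid in the frame of blue_tray below 0.067 m and linear speed of blue_bottle above 0.5 m/s) or (horizontal distance between yellow_bottle_mid and yellow_tray below 0.04 m and z of yellow_bottle_mid in the frame of yellow_tray below 0.067 m and linear speed of yellow_bottle above 0.5 m/s) or (horizontal distance between red_bottle_mid and red_tray below 0.04 m and z of red_bottle_mid in the frame of red_tray below 0.067 m and linear speed of red_bottle above 0.5 m/s) or (horizontal distance between cassette_mid and cassette_tray below 0.04 m and z of cassette_mid in the frame of cassette_tray below 0.06 m and linear speed of cassette above 0.5 m/s)).
It fails at once if a bottle or the cassette is tipped over (by more than 0.8 rad) (angle between any of blue_bottle_mid, yellow_bottle_mid, red_bottle_mid, cassette_mid's own z axis and vertical above 0.8 rad).
It fails at once if the white-capped bottle or the beaker is moved by more than 25 mm or tipped (distance of any of spare_bottle_mid, beaker_mid from where it was at the start of the episode above 0.025 m or angle between any of spare_bottle_mid, beaker_mid's own z axis and vertical above 0.5 rad).
It also fails if it takes over 112 s, if anything falls off the work surface, if the arm or the gripper's body presses on something with over 40 N, if the wrist force passes 120 N, or if a joint passes its speed limit or range.

## Working session

There is one attempt and no reset: what is moved stays moved. The work goes in short steps, Python scripts to look and compute and a tool call to move; the robot and the scene stay as the last step left them, time stands still between calls to the robot, and variables do not carry over. Pictures are saved under pics/ and viewed, about 12 in all and at most 16, crops included, and the job is handed in when it is done.

Besides the shell and the picture viewer there is one more tool, called after "Request:" in YAML: its name, and indented under it one key for each argument. play_rows: Moves the arm, as the interface text tells. Shifts and turns lie within -1 to 1; 1 stands for 0.3 m of shift or pi/2 rad of turn. Its arguments: {"type":"object","properties":{"rows":{"type":"array"},"force":{"type":"number"}},"required":["rows"]}

```bash
ls; mkdir -p pics; python3 - <<'E'
from plant import ctrl,cams
import cv2,numpy as np
for n in ("top","scene"):
    c=cams.read_camera(n); cv2.imwrite(f"pics/{n}0.png",cv2.resize(c["color"][:,:,::-1],(800,600),interpolation=cv2.INTER_CUBIC))
    print(n,c["fx"],c["fy"],c["cx"],c["cy"]);print(np.round(c["view"],4).tolist())
s=ctrl.get_state();print(s)
E
```

```text
pics
top 422.2826658200889 422.2826658200889 277.12014701486754 213.17029297408277
[[-0.0205, -0.9997, 0.0128, -0.0063], [-0.9868, 0.0182, -0.1607, 0.4842], [0.1605, -0.016, -0.9869, 1.1723], [0.0, 0.0, 0.0, 1.0]]
scene 545.3031393899843 545.3031393899843 282.0014302643511 200.37530057158057
[[0.6129, 0.79, -0.0149, -0.2643], [0.5858, -0.4669, -0.6624, -0.2491], [-0.5303, 0.3972, -0.749, 1.5685], [0.0, 0.0, 0.0, 1.0]]
{'time': 0.1, 'qpos': array([ 1.19101118e+00,  2.87128524e-01,  1.57807577e+00, -1.99654224e-05,
        1.27859331e+00, -1.49954875e-01]), 'dq': array([ 0.00137762, -0.0026902 , -0.00187432, -0.00070046,  0.00151776,
        0.00057621]), 'joint_efforts': array([ 6.23665001e-04, -4.07294083e+01, -2.93698883e+01, -1.36830777e-04,
        3.38946265e-03, -3.07152874e-06]), 'eef_pos': array([0.15346963, 0.65663621, 0.2045268 ]), 'tcp_rot': array([-0.43976597,  0.5547048 ,  0.43897883,  0.55335889]), 'contact_force': array([ 0.7907243 ,  0.97407616, -0.18929785]), 'wrist_torque': array([0.00276805, 0.01515384, 0.05190987]), 'opening': 1.001333458346784}
```

View pics/top0.png

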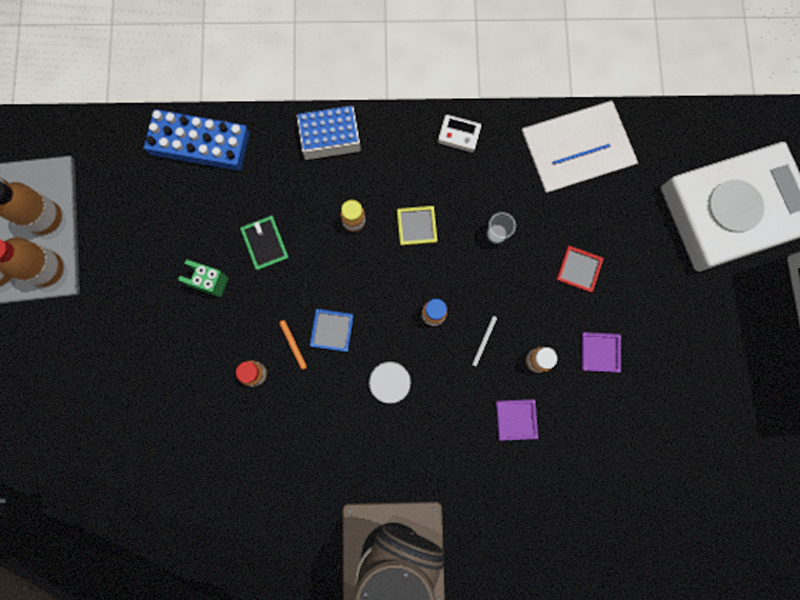

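View pics/scene0.png

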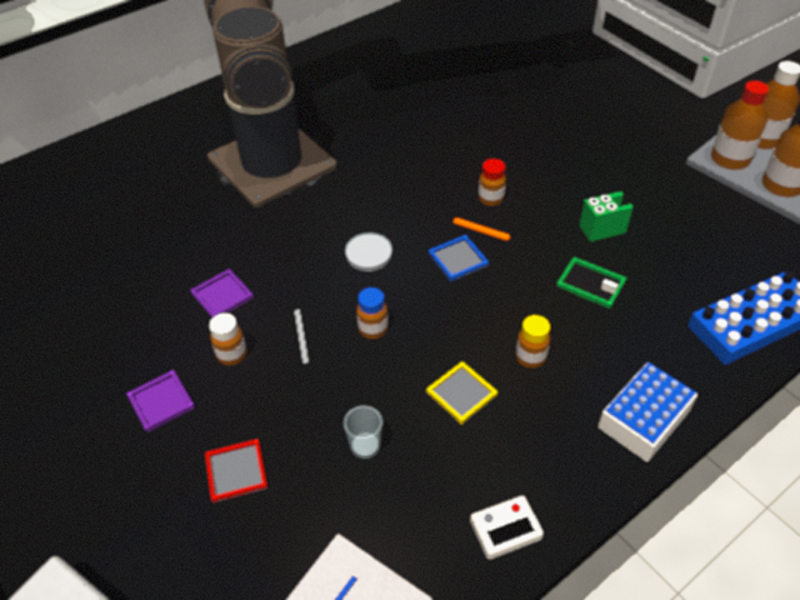

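Candidates (800x600 top view):
- **Blue:** cap bottle (435,310), tray (332,330). The blue racks at (195,138) and (328,130) are not it.
- **Yellow:** bottle (352,213), tray (417,225). The purple look-alikes at (602,352) and (517,420) stay.
- **Red:** small bottle (250,373), tray (580,268). The large red-capped bottle at (5,255) is not it.
- **Green:** cassette (205,277), notch facing left. Tray (264,242), rib at its upper end.
- **Left alone:** white-capped bottle (542,358) and beaker (501,227).

Next I fit the models in both views.

```bash
cat > vis.py <<'E'
import cv2,numpy as np
from scipy.optimize import minimize
from plant import ctrl,cams
S=6
def proj(c,P):
    q=P@c["view"][:3,:3].T+c["view"][:3,3]
    return np.c_[c["fx"]*q[:,0]/q[:,2]+c["cx"],c["fy"]*q[:,1]/q[:,2]+c["cy"]]
def back(c,u,v,z):
    R,t=c["view"][:3,:3],c["view"][:3,3]; o=-R.T@t
    d=R.T@np.array([(u-c["cx"])/c["fx"],(v-c["cy"])/c["fy"],1]); return (o+d*(z-o[2])/d[2])[:2]
def box(lx,ly,z0,z1):
    return np.array([[a*lx/2,b*ly/2,z] for a in(-1,1) for b in(-1,1) for z in(z0,z1)])
def cyl(r,z0,z1):
    a=np.linspace(0,2*np.pi,40,False); return np.array([[r*np.cos(t),r*np.sin(t),z] for z in(z0,z1) for t in a])
HUE={"red":(0,5),"yellow":(24,36),"green":(50,90),"blue":(100,125)}
def mask(c,col,near=None,rad=45,z=0.0):
    h=cv2.cvtColor(c["color"],cv2.COLOR_RGB2HSV); lo,hi=HUE[col]
    H=h[...,0].astype(int); m=(H>=lo)&(H<=hi)
    if col=="red": m|=H>=175
    m=(m&(h[...,1]>140)&(h[...,2]>50)).astype(np.uint8)
    if near is not None:
        k=np.zeros_like(m); u,v=proj(c,np.array([[near[0],near[1],z]]))[0]; cv2.circle(k,(int(u),int(v)),rad,1,-1); m&=k
    return m
def hull(m):
    n,l,s,_=cv2.connectedComponentsWithStats(m,connectivity=8)
    keep=np.isin(l,[i for i in range(1,n) if s[i,4]>=12])
    return cv2.convexHull(np.argwhere(keep)[:,::-1].astype(np.int32)).astype(float).reshape(-1,2)
def fit(cs,col,pts,g,yaw=None,rad=30,z=0.0):
    """fit x,y(,yaw) of a convex model to the colour hull seen by the cameras"""
    T=[]
    for c in cs:
        m=np.zeros((420,560),np.uint8); h=hull(mask(c,col,g,rad,z))
        o=h.min(0)-15; im=np.zeros((110*S,110*S),np.uint8)
        mm=np.zeros_like(m); cv2.fillConvexPoly(mm,h.astype(np.int32),1)
        crop=mm[int(o[1]):int(o[1])+110,int(o[0]):int(o[0])+110]
        crop=np.pad(crop,((0,110-crop.shape[0]),(0,110-crop.shape[1])))
        T.append((c,np.floor(o),np.kron(crop,np.ones((S,S),np.uint8))))
    def cost(p):
        a=p[2] if len(p)>2 else 0; R=np.array([[np.cos(a),-np.sin(a),0],[np.sin(a),np.cos(a),0],[0,0,1]])
        W=pts@R.T+[p[0],p[1],0]; e=0
        for c,o,t in T:
            q=((proj(c,W)-o+.5)*S); im=np.zeros_like(t)
            cv2.fillConvexPoly(im,cv2.convexHull((q*16).astype(np.int32)),1,shift=4)
            e+=1-(im&t).sum()/max(1,(im|t).sum())
        return e/len(T)
    best=None
    for y in ([None] if yaw is None else yaw):
        x0=[*g] if y is None else [*g,y]
        sim=np.vstack([x0]+[np.array(x0)+d for d in np.diag([.01,.01,.2][:len(x0)])])
        r=minimize(cost,x0,method="Nelder-Mead",options=dict(initial_simplex=sim,xatol=1e-4,fatol=1e-5))
        if best is None or r.fun<best.fun: best=r
    return np.round(best.x,4),round(best.fun,3)
E
cat > meas.py <<'E'
from vis import *
cs=[cams.read_camera(n) for n in("top","scene")]; t=cs[0]; k=.7
cap=cyl(.02,.058,.078); ys=[0,.4,.8,1.2]
def f(n,col,pts,px,z,**a):
    g=back(t,px[0]*k,px[1]*k,z)
    for l,c in(("both",cs),("top",cs[:1]),("scene",cs[1:])): print(n,l,*fit(c,col,pts,g,z=z,**a))
for n,p in(("blue",(435,310)),("yellow",(352,212)),("red",(248,373))): f(n+"_b",n,cap,p,.07,rad=22)
for n,p in(("blue",(332,330)),("yellow",(417,225)),("red",(580,268))): f(n+"_t",n,box(.076,.076,0,.01),p,.01,yaw=ys)
f("cass","green",box(.072,.044,0,.064),(202,275),.035,yaw=[-.6,0,.6,1.2],rad=29)
f("ctray","green",box(.096,.07,0,.01),(264,242),.01,yaw=[0,.3,.6,-.3],rad=33)
for n,p,z in(("spare",(545,358),.078),("beaker",(503,220),.065),("rib",(258,229),.02),("notch",(184,272),.064),("dish",(390,382),.02)): print(n,np.round(back(t,p[0]*k,p[1]*k,z),3))
E
python3 meas.py
```

```text
blue_b both [ 0.4697 -0.0926] 0.191
blue_b top [ 0.4709 -0.0931] 0.07
blue_b scene [ 0.4637 -0.0892] 0.093Traceback (most recent call last):
  File "meas.py", line 7, in <module>
    for n,p in(("blue",(435,310)),("yellow",(352,212)),("red",(248,373))): f(n+"_b",n,cap,p,.07,rad=22)
                                                                           ~^^^^^^^^^^^^^^^^^^^^^^^^^^^
  File "meas.py", line 6, in f
    for l,c in(("both",cs),("top",cs[:1]),("scene",cs[1:])): print(n,l,*fit(c,col,pts,g,z=z,**a))
                                                                        ~~~^^^^^^^^^^^^^^^^^^^^^
  File "vis.py", line 32, in fit
    m=np.zeros((420,560),np.uint8); h=hull(mask(c,col,g,rad,z))
                                      ~~~~^^^^^^^^^^^^^^^^^^^^^
  File "vis.py", line 27, in hull
    return cv2.convexHull(np.argwhere(keep)[:,::-1].astype(np.int32)).astype(float).reshape(-1,2)
           ^^^^^^^^^^^^^^^^^^^^^^^^^^^^^^^^^^^^^^^^^^^^^^^^^^^^^^^^^^^^^^^^^
AttributeError: 'NoneType' object has no attribute 'astype'
```

```bash
python3 - <<'E'
from vis import *
cs=[cams.read_camera(n) for n in("top","scene")]
for i,pts in((0,{"b":(435,310),"y":(352,210),"ytray":(400,226),"r":(248,373),"rt":(562,268),"g":(218,285),"gt":(246,240)}),(1,{"b":(372,298),"bside":(372,308),"y":(536,326),"yside":(536,338),"r":(493,166),"g":(605,225)})):
    h=cv2.cvtColor(cs[i]["color"],cv2.COLOR_RGB2HSV)
    for n,(u,v) in pts.items(): print(i,n,h[int(v*.7),int(u*.7)])
for c,(u,v) in zip(cs,((435,310),(372,300))):
    h=mask(c,"blue"); u*=.7;v*=.7; y,x=np.nonzero(h[int(v)-14:int(v)+15,int(u)-14:int(u)+15]); 
    print("obs",x.min()+int(u)-14,x.max()+int(u)-14,y.min()+int(v)-14,y.max()+int(v)-14)
    q=proj(c,cyl(.02,.058,.078)+[.469,-.0915,0]);print("pred",q.min(0),q.max(0))
E
python3 - <<'E'
import cv2
a=cv2.imread('pics/scene0.png')[250:390,320:580]
b=cv2.imread('pics/top0.png')[190:330,180:470]
cv2.imwrite('pics/crop1.png',cv2.vconcat([cv2.resize(a,(780,300)),cv2.resize(b,(780,300))]))
E
```

```text
0 b [108 162 203]
0 y [ 30 127 221]
0 ytray [ 31 119 219]
0 r [  2 178 200]
0 rt [  1 186 181]
0 g [ 66 144  87]
0 gt [ 68 130 182]
1 b [108 222 225]
1 bside [109 217 156]
1 y [ 29 255 249]
1 yside [ 24 255 190]
1 r [  2 255 230]
1 g [ 69 227 111]
obs 298 312 209 223
pred [297.0710019  208.67072548] [311.8926133  223.88787807]
obs 250 269 200 218
pred [250.71571146 201.14271823] [268.81210955 220.34624256]
```

View pics/crop1.png

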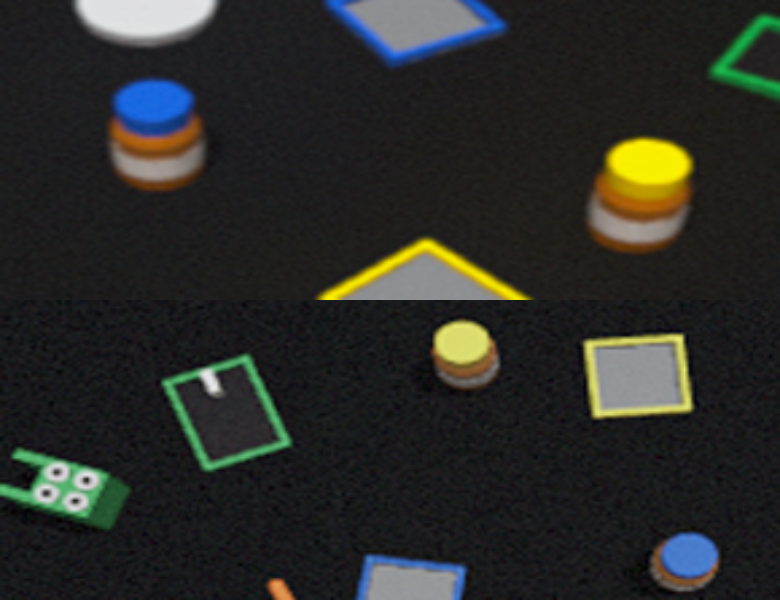

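The crop confirms the choices: blue and yellow bottles upright, cassette notch to the left, rib at the upper end of the green tray. I'm loosening the colour thresholds and refitting.

```bash
sed -i 's/h\[...,1\]>140)&(h\[...,2\]>50/h[...,1]>85)\&(h[...,2]>50/; s/"yellow":(24,36)/"yellow":(22,38)/' vis.py; python3 meas.py
```

```text
blue_b both [ 0.4697 -0.0927] 0.178
blue_b top [ 0.4704 -0.0931] 0.064
blue_b scene [ 0.4641 -0.0892] 0.082
yellow_b both [0.6738 0.0713] 0.185
yellow_b top [0.6748 0.0709] 0.083
yellow_b scene [0.6679 0.0741] 0.122
red_b both [0.354  0.2749] 0.183
red_b top [0.3547 0.2745] 0.066
red_b scene [0.3477 0.2785] 0.118
blue_t both [0.439  0.1179 1.434 ] 0.138
blue_t top [0.4399 0.1178 1.4191] 0.116
blue_t scene [ 0.4386  0.118  -0.1189] 0.156
yellow_t both [ 0.6581 -0.063   1.6473] 0.129
yellow_t top [ 0.6597 -0.0632  1.6661] 0.12
yellow_t scene [ 0.6572 -0.0632  0.0793] 0.135
red_t both [ 0.5587 -0.4024  1.1932] 0.125
red_t top [ 0.5604 -0.4029  1.1781] 0.107
red_t scene [ 0.5576 -0.401  -0.4243] 0.14
cass both [0.5461 0.3735 1.2254] 0.106
cass top [ 0.5475  0.3743 -1.8946] 0.088
cass scene [0.543  0.3751 1.1738] 0.096
ctray both [0.6262 0.2587 0.3373] 0.269
ctray top [0.6274 0.2583 0.3557] 0.109
ctray scene [0.6232 0.2589 0.2933] 0.422
spare [ 0.368 -0.299]
beaker [ 0.648 -0.235]
rib [0.651 0.267]
notch [0.553 0.402]
dish [ 0.331 -0.001]
```

```bash
cat > plan.py <<'E'
# usage: plan.py x y z jawyaw  -> shift and turn (move units) from the present pose, tool straight down
import sys,numpy as np
from scipy.spatial.transform import Rotation as Ro
from plant import ctrl
def plan(x,y,z,yaw):
    s=ctrl.get_state(); R=Ro.from_quat(s["tcp_rot"]); M=R.as_matrix()
    cur=np.arctan2(M[1,2],M[0,2]); yaw=cur+(yaw-cur+np.pi/2)%np.pi-np.pi/2
    zc=np.array([np.cos(yaw),np.sin(yaw),0]); xc=np.array([0,0,-1.]); G=Ro.from_matrix(np.c_[xc,np.cross(zc,xc),zc])
    d=M.T@(np.array([x,y,z])-s["eef_pos"])/.3; r=(R.inv()*G).as_rotvec()/(np.pi/2)
    print("shift",d.round(4).tolist(),"turn",r.round(4).tolist(),"| jaw",round(cur,3),"q1,q6",s["qpos"][[0,5]].round(2),"pos",s["eef_pos"].round(4),"F",s["contact_force"].round(1),"open",round(s["opening"],2),"t",round(s["time"],1))
    print("dist",round(np.linalg.norm(d)*300),"mm, rot",round(np.linalg.norm(r)*90),"deg")
if __name__=="__main__": plan(*map(float,sys.argv[1:]))
E
python3 plan.py .546 .374 .2 -.346
```

```text
shift [0.0189, -1.4884, -0.6211] turn [-0.926, -0.0002, -0.0002] | jaw 1.341 q1,q6 [ 1.19 -0.15] pos [0.1537 0.6572 0.2056] F [-1.1  0.5  0.2] open 1.0 t 0.4
dist 484 mm, rot 83 deg
```

Request:
play_rows:
  rows:
    - [100,[0.0,-0.1,-0.04],[-0.07,0,0]]
    - [100,[0.0,-0.2,-0.08],[-0.14,0,0]]
    - [100,[0.01,-0.3,-0.13],[-0.21,0,0]]
    - [100,[0.01,-0.42,-0.18],[-0.28,0,0]]
    - [100,[0.01,-0.54,-0.23],[-0.35,0,0]]
    - [100,[0.01,-0.66,-0.28],[-0.42,0,0]]
    - [100,[0.01,-0.78,-0.33],[-0.49,0,0]]
    - [100,[0.01,-0.88,-0.37],[-0.56,0,0]]
    - [100,[0.01,-0.95,-0.4],[-0.63,0,0]]
    - [100,[0.01,-1.0,-0.42],[-0.7,0,0]]
  force: 40

```text
time: 1.23
eef_pos: [0.4193, 0.4644, 0.203]
tcp_rot: [0.665, -0.242, -0.664, -0.242]
contact_force: [-0.3, 0.1, -0.3]
opening: 1.003
```

```bash
python3 plan.py .546 .374 .2 -.346
```

```text
shift [0.0103, -0.0404, -0.5173] turn [-0.2241, -0.0004, 0.0001] | jaw 2.444 q1,q6 [ 0.67 -1.77] pos [0.4193 0.4644 0.203 ] F [-0.3  0.1 -0.3] open 1.0 t 1.2
dist 156 mm, rot 20 deg
```

Request:
play_rows:
  rows:
    - [100,[0.0,-0.01,-0.12],[-0.06,0,0]]
    - [100,[0.01,-0.02,-0.25],[-0.12,0,0]]
    - [100,[0.01,-0.03,-0.38],[-0.17,0,0]]
    - [100,[0.01,-0.04,-0.48],[-0.21,0,0]]
    - [100,[0.01,-0.04,-0.517],[-0.224,0,0]]
    - [100,[0.01,-0.04,-0.517],[-0.224,0,0]]

```text
time: 1.73
eef_pos: [0.5458, 0.3731, 0.1997]
tcp_rot: [0.696, -0.124, -0.696, -0.124]
contact_force: [0.3, -0.1, -0.1]
opening: 1.001
```

```bash
python3 plan.py .546 .374 .02 -.346; python3 - <<'E'
from vis import *
c=cams.read_camera("wrist");im=c["color"][:,:,::-1].copy()
a=1.225;R=np.array([[np.cos(a),-np.sin(a),0],[np.sin(a),np.cos(a),0],[0,0,1]])
q=proj(c,box(.072,.044,.064,.0641)@R.T+[.546,.374,0])
cv2.polylines(im,[cv2.convexHull(q.astype(np.int32))],True,(0,0,255),1)
cv2.imwrite("pics/w1.png",im);print(np.round(c["view"],3).tolist(),c["fx"])
print(fit([c],"green",box(.072,.044,0,.064),(.546,.374),yaw=[1.2],rad=150,z=.035) if 0 else "")
E
```

```text
shift [0.5989, -0.0032, 0.0007] turn [-0.0043, -0.0004, -0.0001] | jaw 2.789 q1,q6 [ 0.45 -2.34] pos [0.5458 0.3731 0.1997] F [ 0.3 -0.1 -0.1] open 1.0 t 1.7
dist 180 mm, rot 0 deg
[[-0.938, 0.346, -0.001, 0.384], [0.327, 0.89, 0.319, -0.551], [0.111, 0.299, -0.948, 0.203], [0.0, 0.0, 0.0, 1.0]] 323.6562016432467
```

View pics/w1.png

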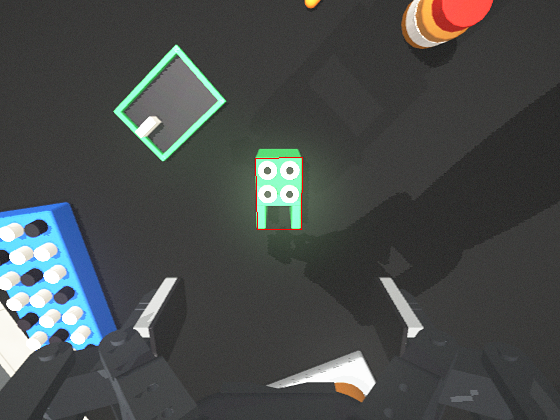

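Overlay matches the cassette within about 2 px: its outline spans 256–302, 157–229, with the notch pointing down the image. I'm descending and gripping.

Request:
play_rows:
  rows:
    - [100,[0.08,0,0],[0,0,0]]
    - [100,[0.18,0,0],[0,0,0]]
    - [100,[0.28,0,0],[0,0,0]]
    - [100,[0.38,0,0],[0,0,0]]
    - [100,[0.47,0,0],[0,0,0]]
    - [100,[0.54,0,0],[0,0,0]]
    - [100,[0.58,0,0],[0,0,0]]
    - [100,[0.593,0,0],[0,0,0]]
    - [100,[0.593,0,0],[0,0,0]]

```text
time: 2.53
eef_pos: [0.5423, 0.3759, 0.0213]
tcp_rot: [-0.696, 0.123, 0.697, 0.122]
contact_force: [0.3, -0.3, -0.5]
opening: 0.998
```

Request:
play_rows:
  rows:
    - [60,[0,0,0],[0,0,0]]
    - [40,[0,0,0],[0,0,0]]
    - [20,[0,0,0],[0,0,0]]
    - [10,[0,0,0],[0,0,0]]
    - [10,[0,0,0],[0,0,0]]
    - [10,[0,0,0],[0,0,0]]
    - [10,[0,0,0],[0,0,0]]
    - [10,[0,0,0],[0,0,0]]
    - [10,[0,0,0],[0,0,0]]
    - [10,[0,0,0],[0,0,0]]
  force: 50

```text
time: 3.37
eef_pos: [0.5451, 0.376, 0.0242]
tcp_rot: [0.698, -0.122, -0.695, -0.124]
contact_force: [1.1, 0.2, 6.3]
opening: 0.5
```

```bash
python3 plan.py .546 .374 .12 -.346
```

```text
shift [-0.3194, 0.0043, -0.0059] turn [-0.0022, -0.0018, 0.0018] | jaw 2.792 q1,q6 [ 0.45 -2.34] pos [0.5451 0.376  0.0242] F [1.1 0.2 6.3] open 0.5 t 3.4
dist 96 mm, rot 0 deg
```

Request:
play_rows:
  rows:
    - [10,[-0.03,0,0],[0,0,0]]
    - [10,[-0.08,0,0],[0,0,0]]
    - [10,[-0.14,0,0],[0,0,0]]
    - [10,[-0.2,0,0],[0,0,0]]
    - [10,[-0.26,0,0],[0,0,0]]
    - [10,[-0.3,0,0],[0,0,0]]
    - [10,[-0.32,0,0],[0,0,0]]
    - [10,[-0.32,0,0],[0,0,0]]

```text
time: 4.03
eef_pos: [0.5441, 0.3758, 0.12]
tcp_rot: [0.697, -0.122, -0.695, -0.123]
contact_force: [-0.3, -0.0, -2.1]
opening: 0.503
```

```bash
python3 plan.py .626 .2587 .12 1.916; python3 - <<'E'
from vis import *
c=cams.read_camera("wrist");cv2.imwrite("pics/w2.png",c["color"][:,:,::-1])
t=cams.read_camera("top")
print(fit([t],"green",box(.096,.07,0,.01),(.627,.258),yaw=[.3,.4],rad=33,z=.01))
def px(P): return np.round(proj(c,np.array([P]))[0])
print(px([.626,.2587,.01]),px([.354,.275,.07]))
E
```

```text
shift [0.0004, 0.2735, -0.3899] turn [0.558, -0.0006, 0.0019] | jaw 2.792 q1,q6 [ 0.45 -2.34] pos [0.5441 0.3758 0.12  ] F [-0.3 -0.  -2.1] open 0.5 t 4.0
dist 143 mm, rot 50 deg
(array([0.6275, 0.2587, 0.3533]), np.float64(0.11))
[136. 105.] [537. -42.]
```

View pics/w2.png

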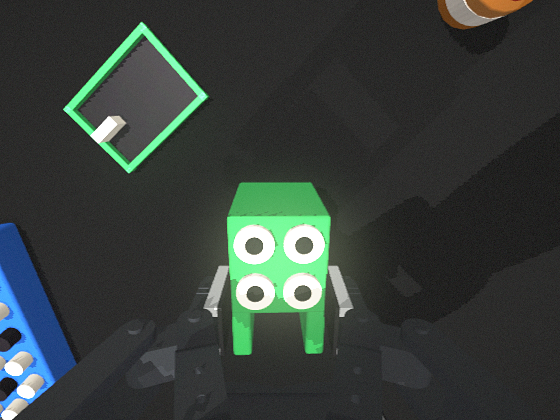

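```bash
python3 - <<'E'
import vis; from vis import *
vis.S=2
c=cams.read_camera("wrist"); s=ctrl.get_state(); print(s["eef_pos"])
m=mask(c,"green"); n,l,st,ce=cv2.connectedComponentsWithStats(m); 
def corners(pts,p):
    a=p[2];R=np.array([[np.cos(a),-np.sin(a),0],[np.sin(a),np.cos(a),0],[0,0,1]]);return proj(c,pts@R.T+[p[0],p[1],0])
for name,pts,g,seed,A in(("tray",box(.096,.07,0,.01),[.626,.2587,.345],(136,100),0),("cass",box(.072,.044,.096,.16),[.545,.376,1.225],(280,270),1)):
    k=np.zeros_like(m); cv2.circle(k,seed,90 if not A else 105,1,-1)
    h=hull(m&k); T=np.zeros_like(m); cv2.fillConvexPoly(T,h.astype(np.int32),1); T=np.kron(T,np.ones((4,4),np.uint8))
    def cost(p):
        im=np.zeros_like(T); cv2.fillConvexPoly(im,cv2.convexHull(((corners(pts,p)+.5)*64).astype(np.int32)),1,shift=4); return 1-(im&T).sum()/(im|T).sum()
    r=minimize(cost,g,method="Nelder-Mead",options=dict(initial_simplex=np.vstack([g]+[np.array(g)+d for d in np.diag([.005,.005,.1])]),xatol=1e-4)); print(name,r.x.round(4),round(r.fun,3))
E
```

```text
[0.54246532 0.37488576 0.11644878]
tray [0.6264 0.2563 0.3631] 0.025
cass [0.5429 0.3721 1.225 ] 0.04
```

```bash
python3 plan.py .6295 .259 .12 1.926
```

```text
shift [-0.0121, 0.2637, -0.4048] turn [0.5516, 0.0006, -0.0016] | jaw 2.792 q1,q6 [ 0.45 -2.34] pos [0.5425 0.3749 0.1164] F [-0.6  0.4 -2.9] open 0.5 t 4.2
dist 145 mm, rot 50 deg
```

Request:
play_rows:
  rows:
    - [10,[0,0.02,-0.03],[0.05,0,0]]
    - [10,[0,0.05,-0.08],[0.11,0,0]]
    - [10,[0,0.09,-0.13],[0.18,0,0]]
    - [10,[0,0.13,-0.19],[0.25,0,0]]
    - [10,[0,0.17,-0.25],[0.32,0,0]]
    - [10,[0,0.21,-0.31],[0.39,0,0]]
    - [10,[0,0.24,-0.36],[0.46,0,0]]
    - [10,[0,0.26,-0.39],[0.52,0,0]]
    - [10,[0,0.267,-0.4],[0.55,0,0]]
    - [10,[0,0.267,-0.4],[0.552,0,0]]

```text
time: 5.02
eef_pos: [0.6285, 0.2576, 0.1159]
tcp_rot: [-0.579, 0.406, 0.58, 0.404]
contact_force: [-0.7, 0.1, -2.6]
opening: 0.5
```

```bash
sleep 0; python3 plan.py .6295 .259 .0272 1.926; python3 - <<'E'
from vis import *
c=cams.read_camera("wrist");cv2.imwrite("pics/w3.png",c["color"][:,:,::-1])
E
python3 plan.py .6295 .259 .0272 1.926
```

```text
shift [0.2956, -0.0057, 0.0034] turn [-0.0021, 0.0001, -0.002] | jaw 1.923 q1,q6 [ 0.24 -1.68] pos [0.6285 0.2576 0.1159] F [-0.7  0.1 -2.6] open 0.5 t 5.0
dist 89 mm, rot 0 deg
shift [0.2962, -0.0062, 0.0005] turn [-0.0007, 0.0003, -0.0019] | jaw 1.925 q1,q6 [ 0.24 -1.68] pos [0.6281 0.2583 0.1161] F [-0.5 -0.6 -1.1] open 0.5 t 5.1
dist 89 mm, rot 0 deg
```

View pics/w3.png

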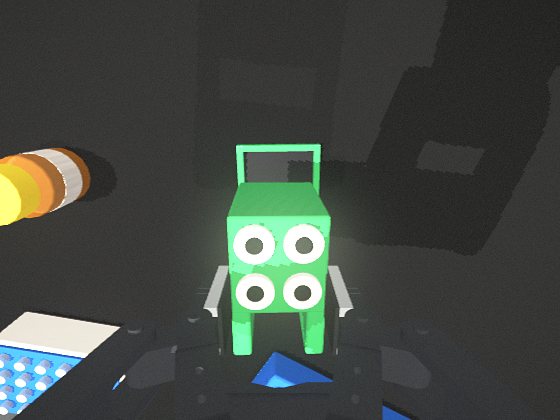

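The cassette is centred laterally on the tray (tray rim 237–321, block 229–328, both centred near 279) and square to it. I'm lowering it.

Request:
play_rows:
  rows:
    - [10,[0.03,-0.003,0],[0,0,0]]
    - [10,[0.08,-0.005,0.001],[0,0,0]]
    - [10,[0.13,-0.005,0.001],[0,0,0]]
    - [10,[0.18,-0.005,0.001],[0,0,0]]
    - [10,[0.22,-0.005,0.001],[0,0,0]]
    - [10,[0.25,-0.005,0.001],[0,0,0]]
    - [10,[0.27,-0.005,0.001],[0,0,0]]
    - [10,[0.28,-0.005,0.001],[0,0,0]]
    - [10,[0.285,-0.005,0.001],[0,0,0]]
    - [10,[0.285,-0.005,0.001],[0,0,0]]

```text
time: 5.9
eef_pos: [0.6304, 0.2599, 0.0327]
tcp_rot: [0.58, -0.404, -0.58, -0.404]
contact_force: [-0.0, 0.2, -2.3]
opening: 0.505
```

Request:
play_rows:
  rows:
    - [10,[0.003,0,0],[0,0,0]]
    - [10,[0.006,0,0],[0,0,0]]
    - [10,[0.009,0,0],[0,0,0]]
    - [10,[0.012,0,0],[0,0,0]]
    - [10,[0.012,0,0],[0,0,0]]

```text
time: 6.32
eef_pos: [0.63, 0.2598, 0.0288]
tcp_rot: [0.58, -0.404, -0.58, -0.404]
contact_force: [-0.1, 0.7, -1.6]
opening: 0.5
```

```bash
python3 plan.py .6295 .259 .0272 1.926
```

```text
shift [0.0055, 0.0026, -0.0019] turn [-0.0005, -0.0, -0.0] | jaw 1.925 q1,q6 [ 0.24 -1.68] pos [0.63   0.2598 0.0288] F [-0.1  0.7 -1.6] open 0.5 t 6.3
dist 2 mm, rot 0 deg
```

Not yet touching (force is still the weight). I'll go down in 1 mm steps.

Request:
play_rows:
  rows:
    - [10,[0.003,0,0],[0,0,0]]
    - [10,[0.006,0,0],[0,0,0]]
    - [10,[0.007,0,0],[0,0,0]]
    - [10,[0.007,0,0],[0,0,0]]

```text
time: 6.65
eef_pos: [0.6302, 0.2598, 0.0272]
tcp_rot: [0.58, -0.404, -0.58, -0.404]
contact_force: [0.5, -0.4, 0.1]
opening: 0.502
```

Request:
play_rows:
  rows:
    - [10,[0.003,0,0],[0,0,0]]
    - [10,[0.006,0,0],[0,0,0]]
    - [10,[0.006,0,0],[0,0,0]]

```text
time: 6.9
eef_pos: [0.6304, 0.2598, 0.0272]
tcp_rot: [-0.58, 0.404, 0.58, 0.404]
contact_force: [-4.3, -2.7, 7.6]
opening: 0.492
```

Request:
play_rows:
  rows:
    - [55,[-0.003,0,0],[0,0,0]]
    - [60,[-0.003,0,0],[0,0,0]]
    - [70,[-0.003,0,0],[0,0,0]]
    - [80,[-0.003,0,0],[0,0,0]]
    - [85,[-0.01,0,0],[0,0,0]]
    - [85,[-0.03,0,0],[0,0,0]]
    - [85,[-0.08,0,0],[0,0,0]]
    - [85,[-0.18,0,0],[0,0,0]]
    - [85,[-0.3,0,0],[0,0,0]]
    - [85,[-0.42,0,0],[0,0,0]]

```text
time: 7.73
eef_pos: [0.6297, 0.2597, 0.1529]
tcp_rot: [-0.58, 0.404, 0.58, 0.404]
contact_force: [0.4, 1.3, -0.3]
opening: 0.85
```

```bash
python3 - <<'E'
from vis import *
c=cams.read_camera("wrist");s=cams.read_camera("scene")
a=c["color"][:,:,::-1]; b=s["color"][120:300,330:570,::-1]
cv2.imwrite("pics/w4.png",cv2.hconcat([cv2.resize(a,(400,300)),cv2.resize(b,(400,300))]))
E
python3 plan.py .3525 .2765 .18 0.8
```

```text
shift [-0.0747, 0.865, 0.3748] turn [0.7165, 0.0052, 0.0106] | jaw 1.926 q1,q6 [ 0.24 -1.68] pos [0.6352 0.2613 0.1623] F [1.2 0.2 1.7] open 0.86 t 7.8
dist 284 mm, rot 64 deg
```

View pics/w4.png

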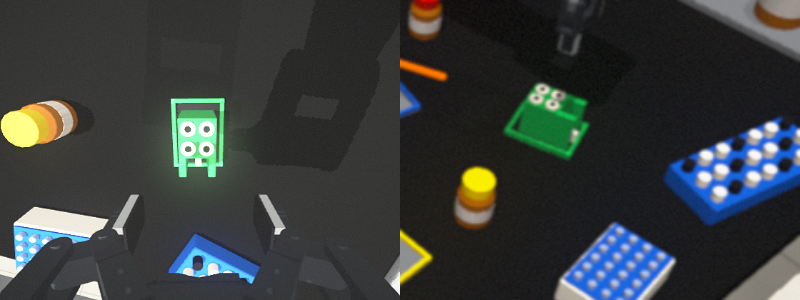

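Cassette seated: the white rib shows between the prongs and the block is flat inside the rim. Yellow bottle next, with the jaw along world y.

```bash
python3 plan.py .672 .072 .2 1.571
```

```text
shift [-0.1262, 0.1021, -0.6345] turn [0.2257, 0.0008, 0.0112] | jaw 1.926 q1,q6 [ 0.24 -1.68] pos [0.6352 0.2613 0.1623] F [1.2 0.2 1.7] open 0.86 t 7.8
dist 196 mm, rot 20 deg
```

Request:
play_rows:
  rows:
    - [100,[-0.02,0.01,-0.06],[0.03,0,0]]
    - [100,[-0.05,0.03,-0.15],[0.07,0,0]]
    - [100,[-0.08,0.04,-0.27],[0.11,0,0]]
    - [100,[-0.1,0.06,-0.39],[0.15,0,0]]
    - [100,[-0.11,0.08,-0.5],[0.18,0,0]]
    - [100,[-0.11,0.09,-0.58],[0.21,0,0]]
    - [100,[-0.11,0.1,-0.62],[0.226,0,0]]
    - [100,[-0.11,0.1,-0.632],[0.226,0,0]]
    - [100,[-0.11,0.1,-0.632],[0.226,0,0]]

```text
time: 8.58
eef_pos: [0.6678, 0.0713, 0.1842]
tcp_rot: [-0.5, 0.5, 0.5, 0.5]
contact_force: [-0.2, 0.2, -0.4]
opening: 1.0
```

```bash
cat > wfit.py <<'E'
# wrist-camera fit of a cap or a tray rim: wfit.py colour cap|tray x y [yaw]
import sys; from vis import *
def wfit(col,kind,g,z0=0.):
    c=cams.read_camera("wrist"); m=mask(c,col)
    pts=cyl(.02,.058+z0,.078+z0) if kind=="cap" else box(.076,.076,0,.01)
    seed=proj(c,np.array([[g[0],g[1],.07+z0 if kind=="cap" else .01]]))[0]
    k=np.zeros_like(m); cv2.circle(k,tuple(int(v) for v in seed),65 if kind=="cap" else 90,1,-1)
    h=hull(m&k); T=np.zeros_like(m); cv2.fillConvexPoly(T,h.astype(np.int32),1); T=np.kron(T,np.ones((4,4),np.uint8))
    def cost(p):
        a=p[2] if len(p)>2 else 0;R=np.array([[np.cos(a),-np.sin(a),0],[np.sin(a),np.cos(a),0],[0,0,1]])
        im=np.zeros_like(T); cv2.fillConvexPoly(im,cv2.convexHull(((proj(c,pts@R.T+[p[0],p[1],0])+.5)*64).astype(np.int32)),1,shift=4); return 1-(im&T).sum()/(im|T).sum()
    r=minimize(cost,g,method="Nelder-Mead",options=dict(initial_simplex=np.vstack([g]+[np.array(g)+d for d in np.diag([.005,.005,.1][:len(g)])]),xatol=1e-4))
    print(col,kind,"seed",seed.round(),"hull",h.min(0),h.max(0),"fit",r.x.round(4),round(r.fun,3))
if __name__=="__main__": wfit(sys.argv[1],sys.argv[2],[float(v) for v in sys.argv[3:]])
E
python3 wfit.py yellow cap .672 .072; python3 wfit.py yellow tray .6585 -.063 .08; python3 plan.py .672 .072 .022 1.571
```

```text
yellow cap seed [279. 204.] hull [228. 164.] [329. 255.] fit [0.6572 0.0818] 0.763
yellow tray seed [152. 176.] hull [108. 137.] [240. 219.] fit [ 0.6579 -0.0641  0.0591] 0.379
shift [0.5395, -0.0156, -0.0035] turn [0.0007, 0.0004, -0.0003] | jaw 1.572 q1,q6 [-0.04 -1.61] pos [0.6674 0.073  0.1839] F [-0.1  1.3  0. ] open 1.0 t 8.7
dist 162 mm, rot 0 deg
```

```bash
python3 - <<'E'
s=open('wfit.py').read()
s=s.replace("h=hull(m&k)","n,l,st,_=cv2.connectedComponentsWithStats(m&k); h=hull((l==1+np.argmax(st[1:,4])).astype(np.uint8))")
s=s.replace('m=mask(c,col)','m=mask(c,col)&(c["color"].max(2)>110).astype(np.uint8)')
open('wfit.py','w').write(s)
E
python3 wfit.py yellow cap .672 .072; python3 wfit.py yellow tray .6585 -.063 .08;python3 - <<'E'
from vis import *
c=cams.read_camera("wrist");cv2.imwrite("pics/w5.png",c["color"][:,:,::-1])
E
```

```text
yellow cap seed [277. 205.] hull [252. 182.] [297. 228.] fit [0.6725 0.07  ] 0.031
yellow tray seed [151. 176.] hull [107. 137.] [193. 212.] fit [ 0.6585 -0.064   0.066 ] 0.04
```

View pics/w5.png

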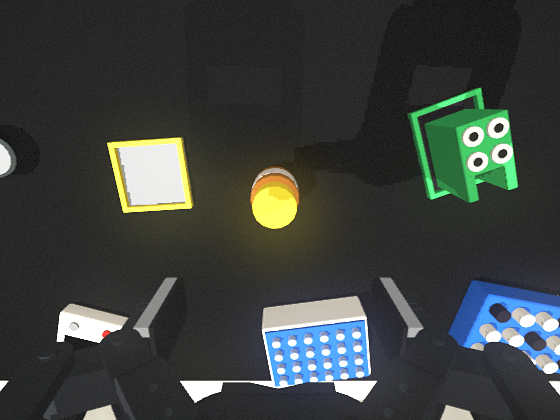

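Yellow cap (275,205) and tray (150,175) fit well. Descending to the bottle.

Request:
play_rows:
  rows:
    - [100,[0.06,-0.008,-0.005],[0,0,0]]
    - [100,[0.15,-0.015,-0.006],[0,0,0]]
    - [100,[0.25,-0.016,-0.006],[0,0,0]]
    - [100,[0.35,-0.016,-0.006],[0,0,0]]
    - [100,[0.43,-0.016,-0.006],[0,0,0]]
    - [100,[0.49,-0.016,-0.006],[0,0,0]]
    - [100,[0.52,-0.016,-0.006],[0,0,0]]
    - [100,[0.53,-0.016,-0.006],[0,0,0]]
    - [100,[0.53,-0.016,-0.006],[0,0,0]]

```text
time: 9.58
eef_pos: [0.6723, 0.0705, 0.0246]
tcp_rot: [-0.5, 0.5, 0.5, 0.5]
contact_force: [-0.2, -0.4, -0.4]
opening: 1.001
```

Request:
play_rows:
  rows:
    - [70,[0,0,0],[0,0,0]]
    - [60,[0,0,0],[0,0,0]]
    - [50,[0,0,0],[0,0,0]]
    - [40,[0,0,0],[0,0,0]]
    - [20,[0,0,0],[0,0,0]]
    - [20,[0,0,0],[0,0,0]]
    - [20,[0,0,0],[0,0,0]]
    - [20,[0,0,0],[0,0,0]]
  force: 40

```text
time: 10.25
eef_pos: [0.6737, 0.0699, 0.0266]
tcp_rot: [-0.5, 0.499, 0.499, 0.501]
contact_force: [-0.7, 0.4, 6.5]
opening: 0.458
```

Request:
play_rows:
  rows:
    - [20,[-0.02,0,0],[0,0,0]]
    - [20,[-0.06,0,0],[0,0,0]]
    - [20,[-0.11,0,0],[0,0,0]]
    - [20,[-0.16,0,0],[0,0,0]]
    - [20,[-0.2,0,0],[0,0,0]]
    - [20,[-0.22,0,0],[0,0,0]]
    - [20,[-0.22,0,0],[0,0,0]]

```text
time: 10.83
eef_pos: [0.6743, 0.0698, 0.0944]
tcp_rot: [-0.501, 0.499, 0.499, 0.501]
contact_force: [0.4, 0.5, -1.6]
opening: 0.457
```

```bash
python3 plan.py .6585 -.0635 .09 1.571; python3 - <<'E'
from wfit import *
wfit("yellow","cap",[.6725,.0702],z0=.066)
E
python3 plan.py .6585 -.0635 .09 1.571
```

```text
shift [0.0144, 0.0526, -0.4442] turn [-0.0004, -0.0002, 0.0034] | jaw 1.57 q1,q6 [-0.05 -1.62] pos [0.6743 0.0698 0.0944] F [ 0.4  0.5 -1.6] open 0.46 t 10.8
dist 134 mm, rot 0 deg
yellow cap seed [278. 292.] hull [232. 246.] [324. 343.] fit [0.6743 0.0701] 0.026
shift [0.0089, 0.0495, -0.4444] turn [-0.0004, -0.0001, 0.0018] | jaw 1.57 q1,q6 [-0.05 -1.62] pos [0.6734 0.0698 0.0927] F [ 0.3  0.3 -1.8] open 0.46 t 10.9
dist 134 mm, rot 0 deg
```

```bash
python3 - <<'E'
from vis import *
c=cams.read_camera("wrist");s=cams.read_camera("scene")
u,v=proj(s,np.array([[.674,.07,.09]]))[0].astype(int)
b=s["color"][v-45:v+45,u-60:u+60,::-1]
cv2.imwrite("pics/w6.png",cv2.hconcat([cv2.resize(c["color"][:,:,::-1],(400,300)),cv2.resize(b,(400,300))]))
E
```

```text
(no output)
```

View pics/w6.png

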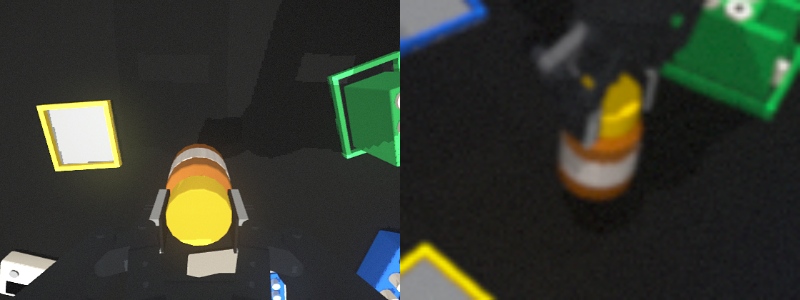

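The yellow bottle is held upright at its cap. Carrying it to the tray.

Request:
play_rows:
  rows:
    - [20,[0,0.002,-0.02],[0,0,0]]
    - [20,[0,0.007,-0.06],[0,0,0]]
    - [20,[0,0.014,-0.12],[0,0,0]]
    - [20,[0,0.022,-0.19],[0,0,0]]
    - [20,[0,0.031,-0.26],[0,0,0]]
    - [20,[0,0.039,-0.33],[0,0,0]]
    - [20,[0,0.046,-0.39],[0,0,0]]
    - [20,[0,0.05,-0.43],[0,0,0]]
    - [20,[0,0.051,-0.444],[0,0,0]]
    - [20,[0,0.051,-0.444],[0,0,0]]

```text
time: 11.82
eef_pos: [0.6568, -0.0647, 0.0905]
tcp_rot: [-0.499, 0.501, 0.5, 0.501]
contact_force: [-0.0, 0.2, -1.0]
opening: 0.458
```

```bash
python3 plan.py .6585 -.0635 .03 1.571; python3 - <<'E'
from wfit import *
wfit("yellow","cap",[.6585,-.0635],z0=.066)
E
python3 plan.py .6585 -.0635 .03 1.571
```

```text
shift [0.2017, -0.0057, 0.0041] turn [-0.0017, 0.0001, -0.0004] | jaw 1.568 q1,q6 [-0.25 -1.82] pos [ 0.6568 -0.0647  0.0905] F [-0.   0.2 -1. ] open 0.46 t 11.8
dist 61 mm, rot 0 deg
yellow cap seed [280. 303.] hull [232. 246.] [324. 343.] fit [ 0.6549 -0.0644] 0.066
shift [0.202, -0.0052, 0.0006] turn [-0.0011, 0.0003, -0.0003] | jaw 1.569 q1,q6 [-0.25 -1.82] pos [ 0.657  -0.0637  0.0906] F [ 0.9 -0.1 -0.8] open 0.45 t 11.9
dist 61 mm, rot 0 deg
```

Request:
play_rows:
  rows:
    - [20,[0.02,-0.004,0],[0,0,0]]
    - [20,[0.05,-0.005,0.002],[0,0,0]]
    - [20,[0.09,-0.005,0.002],[0,0,0]]
    - [20,[0.13,-0.005,0.002],[0,0,0]]
    - [20,[0.16,-0.005,0.002],[0,0,0]]
    - [20,[0.18,-0.005,0.002],[0,0,0]]
    - [20,[0.19,-0.005,0.002],[0,0,0]]
    - [20,[0.195,-0.005,0.002],[0,0,0]]
    - [20,[0.195,-0.005,0.002],[0,0,0]]

```text
time: 12.62
eef_pos: [0.6587, -0.0628, 0.0322]
tcp_rot: [-0.5, 0.5, 0.5, 0.5]
contact_force: [0.1, 0.4, -2.0]
opening: 0.458
```

Request:
play_rows:
  rows:
    - [20,[0.003,0,0],[0,0,0]]
    - [20,[0.006,0,0],[0,0,0]]
    - [20,[0.009,0,0],[0,0,0]]
    - [20,[0.009,0,0],[0,0,0]]

```text
time: 12.95
eef_pos: [0.6588, -0.0628, 0.03]
tcp_rot: [-0.5, 0.5, 0.5, 0.5]
contact_force: [-0.2, 1.0, -1.5]
opening: 0.459
```

Request:
play_rows:
  rows:
    - [20,[0.003,0,0],[0,0,0]]
    - [20,[0.006,0,0],[0,0,0]]
    - [20,[0.006,0,0],[0,0,0]]

```text
time: 13.2
eef_pos: [0.6592, -0.0629, 0.0297]
tcp_rot: [-0.5, 0.5, 0.5, 0.5]
contact_force: [-2.8, 0.3, 4.8]
opening: 0.454
```

Request:
play_rows:
  rows:
    - [20,[0.003,0,0],[0,0,0]]
    - [20,[0.005,0,0],[0,0,0]]
    - [20,[0.005,0,0],[0,0,0]]

```text
time: 13.45
eef_pos: [0.6594, -0.0629, 0.0297]
tcp_rot: [0.5, -0.5, -0.5, -0.5]
contact_force: [-6.1, 1.7, 9.7]
opening: 0.456
```

Request:
play_rows:
  rows:
    - [50,[-0.007,0,0],[0,0,0]]
    - [60,[-0.007,0,0],[0,0,0]]
    - [70,[-0.007,0,0],[0,0,0]]
    - [80,[-0.007,0,0],[0,0,0]]
    - [90,[-0.02,0,0],[0,0,0]]
    - [100,[-0.06,0,0],[0,0,0]]
    - [100,[-0.14,0,0],[0,0,0]]
    - [100,[-0.26,0,0],[0,0,0]]
    - [100,[-0.38,0,0],[0,0,0]]
    - [100,[-0.44,0,0],[0,0,0]]

```text
time: 14.28
eef_pos: [0.6611, -0.0633, 0.1652]
tcp_rot: [0.502, -0.499, -0.497, -0.502]
contact_force: [0.9, 0.8, 1.0]
opening: 0.999
```

Request:
play_rows:
  rows:
    - [100,[-0.02,0.05,-0.01],[0,0,0]]
    - [100,[-0.04,0.15,-0.03],[0,0,0]]
    - [100,[-0.06,0.27,-0.05],[0,0,0]]
    - [100,[-0.07,0.39,-0.06],[0,0,0]]
    - [100,[-0.07,0.5,-0.08],[0,0,0]]
    - [100,[-0.07,0.59,-0.09],[0,0,0]]
    - [100,[-0.07,0.64,-0.1],[0,0,0]]
    - [100,[-0.07,0.64,-0.1],[0,0,0]]

```text
time: 14.95
eef_pos: [0.4645, -0.0928, 0.1802]
tcp_rot: [-0.5, 0.501, 0.499, 0.5]
contact_force: [0.9, -0.7, 0.5]
opening: 0.997
```

```bash
python3 wfit.py blue cap .468 -.092; python3 plan.py .468 -.092 .024 1.571; python3 - <<'E'
from vis import *
c=cams.read_camera("wrist");s=cams.read_camera("scene")
u,v=proj(s,np.array([[.66,-.06,.03]]))[0].astype(int)
b=s["color"][v-45:v+45,u-60:u+60,::-1]
cv2.imwrite("pics/w7.png",cv2.hconcat([cv2.resize(c["color"][:,:,::-1],(400,300)),cv2.resize(b,(400,300))]))
E
```

```text
blue cap seed [279. 204.] hull [256. 185.] [301. 229.] fit [ 0.4696 -0.0926] 0.099
shift [0.5218, -0.0048, 0.0035] turn [-0.0013, -0.0005, 0.0014] | jaw 1.569 q1,q6 [-0.41 -1.98] pos [ 0.4662 -0.0929  0.1805] F [ 0.7 -0.  -0.1] open 1.0 t 15.0
dist 157 mm, rot 0 deg
```

View pics/w7.png

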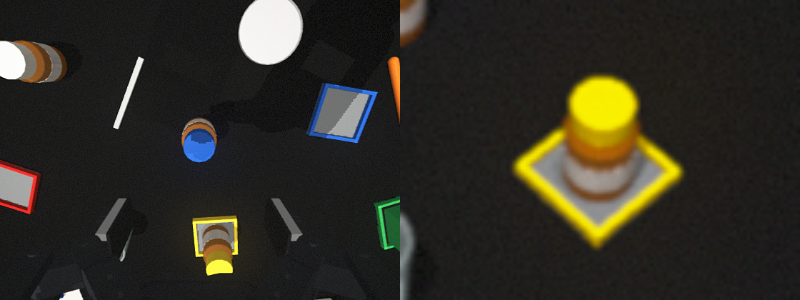

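Yellow stands centred in its tray. Now grasping blue; its cap is at (199,146) in the left pane.

Request:
play_rows:
  rows:
    - [100,[0.06,-0.008,0],[0,0,0]]
    - [100,[0.15,-0.012,0.001],[0,0,0]]
    - [100,[0.25,-0.012,0.001],[0,0,0]]
    - [100,[0.35,-0.012,0.001],[0,0,0]]
    - [100,[0.43,-0.012,0.001],[0,0,0]]
    - [100,[0.48,-0.012,0.001],[0,0,0]]
    - [100,[0.51,-0.012,0.001],[0,0,0]]
    - [100,[0.52,-0.012,0.001],[0,0,0]]
    - [100,[0.52,-0.012,0.001],[0,0,0]]

```text
time: 15.85
eef_pos: [0.4708, -0.0923, 0.0231]
tcp_rot: [-0.5, 0.5, 0.5, 0.5]
contact_force: [0.1, 0.7, -0.6]
opening: 1.001
```

Request:
play_rows:
  rows:
    - [70,[0,0,0],[0,0,0]]
    - [60,[0,0,0],[0,0,0]]
    - [50,[0,0,0],[0,0,0]]
    - [40,[0,0,0],[0,0,0]]
    - [20,[0,0,0],[0,0,0]]
    - [20,[0,0,0],[0,0,0]]
    - [20,[0,0,0],[0,0,0]]
    - [20,[0,0,0],[0,0,0]]

```text
time: 16.52
eef_pos: [0.4713, -0.0926, 0.0253]
tcp_rot: [-0.5, 0.5, 0.499, 0.5]
contact_force: [-1.1, 1.4, 6.3]
opening: 0.464
```

Request:
play_rows:
  rows:
    - [20,[-0.02,0,0],[0,0,0]]
    - [20,[-0.06,0,0],[0,0,0]]
    - [20,[-0.11,0,0],[0,0,0]]
    - [20,[-0.16,0,0],[0,0,0]]
    - [20,[-0.2,0,0],[0,0,0]]
    - [20,[-0.22,0,0],[0,0,0]]
    - [20,[-0.22,0,0],[0,0,0]]

```text
time: 17.1
eef_pos: [0.4713, -0.0928, 0.0912]
tcp_rot: [0.501, -0.5, -0.499, -0.501]
contact_force: [-0.4, -0.3, -0.9]
opening: 0.458
```

```bash
python3 - <<'E'
from wfit import *
wfit("blue","cap",[.469,-.0925],z0=.066)
E
python3 plan.py .439 .118 .09 1.571;python3 plan.py .439 .118 .09 1.571
```

```text
blue cap seed [278. 295.] hull [231. 244.] [324. 343.] fit [ 0.469  -0.0924] 0.052
shift [-0.0006, 0.1056, 0.7019] turn [-0.0005, -0.0004, 0.0009] | jaw 1.57 q1,q6 [-0.41 -1.98] pos [ 0.4706 -0.0926  0.09  ] F [ 0.2  1.1 -1.6] open 0.46 t 17.1
dist 213 mm, rot 0 deg
shift [-0.0006, 0.1056, 0.7019] turn [-0.0005, -0.0004, 0.0009] | jaw 1.57 q1,q6 [-0.41 -1.98] pos [ 0.4706 -0.0926  0.09  ] F [ 0.2  1.1 -1.6] open 0.46 t 17.1
dist 213 mm, rot 0 deg
```

Request:
play_rows:
  rows:
    - [20,[0,0.003,0.03],[0,0,0]]
    - [20,[0,0.015,0.1],[0,0,0]]
    - [20,[0,0.03,0.19],[0,0,0]]
    - [20,[0,0.045,0.3],[0,0,0]]
    - [20,[0,0.06,0.41],[0,0,0]]
    - [20,[0,0.075,0.52],[0,0,0]]
    - [20,[0,0.088,0.61],[0,0,0]]
    - [20,[0,0.097,0.67],[0,0,0]]
    - [20,[0,0.102,0.7],[0,0,0]]
    - [20,[0,0.102,0.702],[0,0,0]]

```text
time: 17.98
eef_pos: [0.4383, 0.1198, 0.0884]
tcp_rot: [-0.5, 0.5, 0.501, 0.499]
contact_force: [-0.1, -0.9, -1.1]
opening: 0.459
```

```bash
python3 plan.py .44 .118 .0285 1.571;  python3 - <<'E'
from wfit import *
wfit("blue","cap",[.44,.118],z0=.066)
E
python3 plan.py .44 .118 .0285 1.571
```

```text
shift [0.1995, -0.006, -0.0061] turn [0.0014, 0.0001, -0.0015] | jaw 1.573 q1,q6 [ 0.04 -1.53] pos [0.4383 0.1198 0.0884] F [-0.1 -0.9 -1.1] open 0.46 t 18.0
dist 60 mm, rot 0 deg
blue cap seed [273. 306.] hull [232. 263.] [324. 343.] fit [0.4391 0.1201] 0.271
shift [0.2003, -0.004, -0.0026] turn [0.0009, -0.0003, -0.001] | jaw 1.572 q1,q6 [ 0.04 -1.53] pos [0.4389 0.1188 0.0886] F [ 1.   0.1 -2. ] open 0.46 t 18.0
dist 60 mm, rot 0 deg
```

Request:
play_rows:
  rows:
    - [20,[0.02,-0.003,-0.002],[0,0,0]]
    - [20,[0.05,-0.004,-0.003],[0,0,0]]
    - [20,[0.09,-0.004,-0.003],[0,0,0]]
    - [20,[0.13,-0.004,-0.003],[0,0,0]]
    - [20,[0.16,-0.004,-0.003],[0,0,0]]
    - [20,[0.18,-0.004,-0.003],[0,0,0]]
    - [20,[0.19,-0.004,-0.003],[0,0,0]]
    - [20,[0.194,-0.004,-0.003],[0,0,0]]
    - [20,[0.194,-0.004,-0.003],[0,0,0]]

```text
time: 18.78
eef_pos: [0.4411, 0.1171, 0.0311]
tcp_rot: [-0.5, 0.5, 0.5, 0.5]
contact_force: [-0.3, -0.7, -0.3]
opening: 0.458
```

Request:
play_rows:
  rows:
    - [20,[0.003,0,0],[0,0,0]]
    - [20,[0.006,0,0],[0,0,0]]
    - [20,[0.009,0,0],[0,0,0]]
    - [20,[0.009,0,0],[0,0,0]]

```text
time: 19.12
eef_pos: [0.4413, 0.1174, 0.0288]
tcp_rot: [-0.5, 0.5, 0.5, 0.5]
contact_force: [-0.4, -0.3, -0.5]
opening: 0.455
```

Request:
play_rows:
  rows:
    - [20,[0.003,0,0],[0,0,0]]
    - [20,[0.006,0,0],[0,0,0]]
    - [20,[0.006,0,0],[0,0,0]]

```text
time: 19.37
eef_pos: [0.4417, 0.1174, 0.0287]
tcp_rot: [-0.5, 0.5, 0.5, 0.5]
contact_force: [-5.4, 0.3, 9.6]
opening: 0.459
```

Request:
play_rows:
  rows:
    - [50,[-0.006,0,0],[0,0,0]]
    - [60,[-0.006,0,0],[0,0,0]]
    - [70,[-0.006,0,0],[0,0,0]]
    - [80,[-0.006,0,0],[0,0,0]]
    - [90,[-0.02,0,0],[0,0,0]]
    - [100,[-0.06,0,0],[0,0,0]]
    - [100,[-0.14,0,0],[0,0,0]]
    - [100,[-0.26,0,0],[0,0,0]]
    - [100,[-0.38,0,0],[0,0,0]]
    - [100,[-0.44,0,0],[0,0,0]]

```text
time: 20.2
eef_pos: [0.443, 0.1175, 0.1634]
tcp_rot: [-0.501, 0.498, 0.498, 0.502]
contact_force: [-0.1, 0.5, 0.8]
opening: 1.0
```

Request:
play_rows:
  rows:
    - [100,[-0.02,0.02,0.04],[0,0,0]]
    - [100,[-0.05,0.07,0.13],[0,0,0]]
    - [100,[-0.07,0.12,0.23],[0,0,0]]
    - [100,[-0.08,0.18,0.33],[0,0,0]]
    - [100,[-0.08,0.23,0.42],[0,0,0]]
    - [100,[-0.08,0.27,0.49],[0,0,0]]
    - [100,[-0.08,0.29,0.53],[0,0,0]]
    - [100,[-0.08,0.29,0.53],[0,0,0]]

```text
time: 20.87
eef_pos: [0.3526, 0.2781, 0.1828]
tcp_rot: [-0.501, 0.499, 0.501, 0.499]
contact_force: [0.1, 0.2, 0.8]
opening: 1.0
```

```bash
python3 wfit.py red cap .353 .276; python3 wfit.py blue tray .439 .118 -.14;python3 plan.py .353 .276 .024 1.571; python3 - <<'E'
from vis import *
c=cams.read_camera("wrist");s=cams.read_camera("scene")
u,v=proj(s,np.array([[.44,.118,.03]]))[0].astype(int)
b=s["color"][v-45:v+45,u-60:u+60,::-1]
cv2.imwrite("pics/w8.png",cv2.hconcat([cv2.resize(c["color"][:,:,::-1],(400,300)),cv2.resize(b,(400,300))]))
E
```

```text
red cap seed [275. 201.] hull [241. 178.] [295. 234.] fit [0.3563 0.2722] 0.281
blue tray seed [141. 256.] hull [ 94. 262.] [139. 304.] fit [ 0.4929  0.0834 -0.658 ] 0.688
shift [0.529, 0.0029, -0.001] turn [0.0005, -0.0003, 0.0] | jaw 1.572 q1,q6 [ 0.44 -1.13] pos [0.3538 0.2764 0.1827] F [ 0.3 -0.5 -0.1] open 1.0 t 21.0
dist 159 mm, rot 0 deg
```

View pics/w8.png

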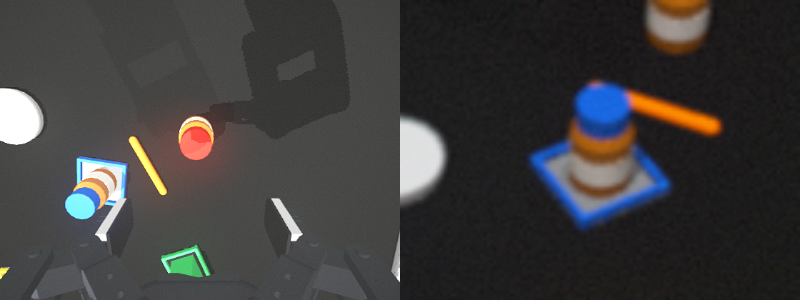

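Blue stands in its tray. The red cap at (197,144) is right under the gripper. Grasping.

Request:
play_rows:
  rows:
    - [100,[0.06,0,-0.002],[0,0,0]]
    - [100,[0.15,0,-0.004],[0,0,0]]
    - [100,[0.25,0,-0.004],[0,0,0]]
    - [100,[0.35,0,-0.004],[0,0,0]]
    - [100,[0.43,0,-0.004],[0,0,0]]
    - [100,[0.49,0,-0.004],[0,0,0]]
    - [100,[0.52,0,-0.004],[0,0,0]]
    - [100,[0.527,0,-0.004],[0,0,0]]
    - [100,[0.527,0,-0.004],[0,0,0]]

```text
time: 21.82
eef_pos: [0.3544, 0.2746, 0.0245]
tcp_rot: [-0.5, 0.501, 0.5, 0.5]
contact_force: [0.5, 0.0, -0.8]
opening: 0.997
```

Request:
play_rows:
  rows:
    - [70,[0,0,0],[0,0,0]]
    - [60,[0,0,0],[0,0,0]]
    - [50,[0,0,0],[0,0,0]]
    - [40,[0,0,0],[0,0,0]]
    - [20,[0,0,0],[0,0,0]]
    - [20,[0,0,0],[0,0,0]]
    - [20,[0,0,0],[0,0,0]]
    - [20,[0,0,0],[0,0,0]]

```text
time: 22.48
eef_pos: [0.3555, 0.2744, 0.0266]
tcp_rot: [0.502, -0.5, -0.499, -0.499]
contact_force: [-1.2, -6.1, 7.2]
opening: 0.453
```

Request:
play_rows:
  rows:
    - [20,[-0.02,0,0],[0,0,0]]
    - [20,[-0.06,0,0],[0,0,0]]
    - [20,[-0.12,0,0],[0,0,0]]
    - [20,[-0.2,0,0],[0,0,0]]
    - [20,[-0.28,0,0],[0,0,0]]
    - [20,[-0.35,0,0],[0,0,0]]
    - [20,[-0.39,0,0],[0,0,0]]
    - [20,[-0.4,0,0],[0,0,0]]
    - [20,[-0.4,0,0],[0,0,0]]

```text
time: 23.23
eef_pos: [0.3544, 0.2756, 0.1457]
tcp_rot: [-0.5, 0.499, 0.5, 0.501]
contact_force: [0.1, 0.3, -1.5]
opening: 0.455
```

```bash
python3 - <<'E'
from wfit import *
wfit("red","cap",[.3535,.2755],z0=.12)
E
python3 plan.py .5 0 .145 1.571;python3 plan.py .559 -.402 .145 1.571
```

```text
red cap seed [277. 297.] hull [232. 246.] [325. 344.] fit [0.3527 0.2758] 0.045
shift [-0.0023, -0.4881, -0.9172] turn [-0.0003, 0.0002, -0.0] | jaw 1.57 q1,q6 [ 0.43 -1.14] pos [0.3537 0.2752 0.1444] F [-0.4 -0.  -2.3] open 0.46 t 23.3
dist 312 mm, rot 0 deg
shift [-0.0026, -0.6852, -2.2571] turn [-0.0003, 0.0002, -0.0] | jaw 1.57 q1,q6 [ 0.43 -1.14] pos [0.3537 0.2752 0.1444] F [-0.4 -0.  -2.3] open 0.46 t 23.3
dist 708 mm, rot 0 deg
```

Request:
play_rows:
  rows:
    - [20,[-0.04,-0.02,-0.03],[0,0,0]]
    - [20,[-0.09,-0.05,-0.1],[0,0,0]]
    - [20,[-0.13,-0.1,-0.19],[0,0,0]]
    - [20,[-0.15,-0.16,-0.3],[0,0,0]]
    - [20,[-0.15,-0.22,-0.41],[0,0,0]]
    - [20,[-0.15,-0.28,-0.52],[0,0,0]]
    - [20,[-0.15,-0.34,-0.63],[0,0,0]]
    - [20,[-0.15,-0.4,-0.74],[0,0,0]]
    - [20,[-0.15,-0.45,-0.84],[0,0,0]]
    - [20,[-0.15,-0.48,-0.92],[0,0,0]]

```text
time: 24.12
eef_pos: [0.498, -0.0032, 0.1876]
tcp_rot: [-0.499, 0.501, 0.5, 0.5]
contact_force: [1.5, 0.2, -0.7]
opening: 0.456
```

Request:
play_rows:
  rows:
    - [20,[0,-0.01,-0.07],[0,0,0]]
    - [20,[0,-0.03,-0.17],[0,0,0]]
    - [20,[0,-0.05,-0.28],[0,0,0]]
    - [20,[0,-0.07,-0.39],[0,0,0]]
    - [20,[0,-0.09,-0.5],[0,0,0]]
    - [20,[0,-0.11,-0.61],[0,0,0]]
    - [20,[0,-0.13,-0.72],[0,0,0]]
    - [20,[0,-0.15,-0.83],[0,0,0]]
    - [20,[0,-0.16,-0.93],[0,0,0]]
    - [20,[0,-0.17,-1.0],[0,0,0]]

```text
time: 24.95
eef_pos: [0.5478, -0.303, 0.1868]
tcp_rot: [-0.498, 0.501, 0.501, 0.5]
contact_force: [-0.2, -0.3, -1.2]
opening: 0.454
```

```bash
python3 plan.py .56 -.402 .19 1.571;  python3 wfit.py red tray .559 -.402 -.4
```

```text
shift [-0.0114, -0.0414, -0.3297] turn [-0.0015, 0.0012, -0.002] | jaw 1.569 q1,q6 [-0.67 -2.24] pos [ 0.5478 -0.303   0.1868] F [-0.2 -0.3 -1.2] open 0.45 t 24.9
dist 100 mm, rot 0 deg
red tray seed [188. 194.] hull [146. 149.] [232. 235.] fit [ 0.559  -0.4026 -0.3811] 0.031
```

Request:
play_rows:
  rows:
    - [20,[0.01,-0.005,-0.04],[0,0,0]]
    - [20,[0.04,-0.015,-0.11],[0,0,0]]
    - [20,[0.08,-0.025,-0.18],[0,0,0]]
    - [20,[0.12,-0.033,-0.25],[0,0,0]]
    - [20,[0.16,-0.038,-0.3],[0,0,0]]
    - [20,[0.19,-0.04,-0.325],[0,0,0]]
    - [20,[0.2,-0.04,-0.33],[0,0,0]]
    - [20,[0.2,-0.04,-0.33],[0,0,0]]

```text
time: 25.67
eef_pos: [0.5598, -0.3987, 0.127]
tcp_rot: [-0.498, 0.5, 0.502, 0.5]
contact_force: [-0.1, -0.7, -2.2]
opening: 0.456
```

```bash
for i in 1 2; do python3 plan.py .5603 -.4023 .0296 1.571; python3 -c "from plant import cams;cams.read_camera('top')"; done
```

```text
shift [0.3246, -0.0029, -0.0131] turn [-0.0005, 0.0022, -0.002] | jaw 1.57 q1,q6 [-0.77 -2.34] pos [ 0.5598 -0.3987  0.127 ] F [-0.1 -0.7 -2.2] open 0.46 t 25.7
dist 97 mm, rot 0 deg
shift [0.3295, -0.0002, -0.0126] turn [-0.0002, 0.0013, -0.001] | jaw 1.571 q1,q6 [-0.77 -2.34] pos [ 0.5604 -0.3987  0.1285] F [ 0.4  0.1 -0.5] open 0.45 t 25.7
dist 99 mm, rot 0 deg
```

Request:
play_rows:
  rows:
    - [20,[0.03,0,-0.008],[0,0,0]]
    - [20,[0.08,0,-0.012],[0,0,0]]
    - [20,[0.14,0,-0.012],[0,0,0]]
    - [20,[0.19,0,-0.012],[0,0,0]]
    - [20,[0.24,0,-0.012],[0,0,0]]
    - [20,[0.27,0,-0.012],[0,0,0]]
    - [20,[0.295,0,-0.012],[0,0,0]]
    - [20,[0.31,0,-0.012],[0,0,0]]
    - [20,[0.317,0,-0.012],[0,0,0]]
    - [20,[0.317,0,-0.012],[0,0,0]]

```text
time: 26.6
eef_pos: [0.5608, -0.4036, 0.0344]
tcp_rot: [-0.5, 0.5, 0.5, 0.5]
contact_force: [-0.5, -0.1, -1.4]
opening: 0.455
```

Request:
play_rows:
  rows:
    - [20,[0.003,0,0],[0,0,0]]
    - [20,[0.006,0,0],[0,0,0]]
    - [20,[0.009,0,0],[0,0,0]]
    - [20,[0.009,0,0],[0,0,0]]

```text
time: 26.93
eef_pos: [0.5608, -0.4037, 0.0322]
tcp_rot: [-0.5, 0.5, 0.5, 0.5]
contact_force: [-0.0, 0.5, -2.4]
opening: 0.455
```

Request:
play_rows:
  rows:
    - [20,[0.003,0,0],[0,0,0]]
    - [20,[0.006,0,0],[0,0,0]]
    - [20,[0.006,0,0],[0,0,0]]

```text
time: 27.18
eef_pos: [0.5606, -0.4034, 0.0299]
tcp_rot: [-0.5, 0.5, 0.5, 0.5]
contact_force: [-0.0, 0.3, -1.7]
opening: 0.456
```

Request:
play_rows:
  rows:
    - [20,[0.003,0,0],[0,0,0]]
    - [20,[0.006,0,0],[0,0,0]]
    - [20,[0.006,0,0],[0,0,0]]

```text
time: 27.43
eef_pos: [0.5609, -0.4037, 0.0297]
tcp_rot: [-0.5, 0.5, 0.5, 0.5]
contact_force: [-1.9, 0.7, 5.5]
opening: 0.454
```

Request:
play_rows:
  rows:
    - [20,[0.002,0,0],[0,0,0]]
    - [20,[0.002,0,0],[0,0,0]]

```text
time: 27.6
eef_pos: [0.561, -0.4037, 0.0297]
tcp_rot: [-0.5, 0.5, 0.5, 0.5]
contact_force: [-3.1, 2.3, 6.9]
opening: 0.456
```

Contact made. Releasing, rising, then checking the whole scene.

Request:
play_rows:
  rows:
    - [50,[-0.006,0,0],[0,0,0]]
    - [60,[-0.006,0,0],[0,0,0]]
    - [70,[-0.006,0,0],[0,0,0]]
    - [80,[-0.006,0,0],[0,0,0]]
    - [90,[-0.02,0,0],[0,0,0]]
    - [100,[-0.06,0,0],[0,0,0]]
    - [100,[-0.14,0,0],[0,0,0]]
    - [100,[-0.26,0,0],[0,0,0]]
    - [100,[-0.38,0,0],[0,0,0]]
    - [100,[-0.5,0,0],[0,0,0]]

```text
time: 28.43
eef_pos: [0.5606, -0.4034, 0.1801]
tcp_rot: [-0.5, 0.5, 0.5, 0.5]
contact_force: [0.3, -1.6, -0.1]
opening: 1.003
```

Request:
play_rows:
  rows:
    - [100,[-0.1,0,0],[0,0,0]]
    - [100,[-0.2,0.0,-0.06],[0,0,0]]
    - [100,[-0.25,0.05,-0.16],[0,0,0]]
    - [100,[-0.25,0.1,-0.27],[0,0,0]]
    - [100,[-0.25,0.15,-0.38],[0,0,0]]
    - [100,[-0.25,0.2,-0.49],[0,0,0]]
    - [100,[-0.25,0.25,-0.58],[0,0,0]]
    - [100,[-0.25,0.28,-0.64],[0,0,0]]
    - [100,[-0.25,0.28,-0.64],[0,0,0]]

```text
time: 29.18
eef_pos: [0.4734, -0.5995, 0.2532]
tcp_rot: [-0.499, 0.502, 0.498, 0.501]
contact_force: [-0.9, 0.6, -1.1]
opening: 0.998
```

```bash
python3 - <<'E'
from vis import *
t=cams.read_camera("top");s=cams.read_camera("scene"); cap=cyl(.02,.061,.081)
for n,g in(("blue",(.439,.118)),("yellow",(.6585,-.0635)),("red",(.559,-.4025))):
    # cap only: largest colour blob near the expected cap centre is above the rim in view, so use a tight disc
    for l,c in(("top",t),("scene",s)):
        try: print(n,l,*fit([c],n,cap,g,rad=11,z=.073))
        except Exception as e: print(n,l,e)
print(fit([t],"green",box(.096,.07,0,.01),(.627,.258),yaw=[.35],rad=36,z=.01))
cv2.imwrite("pics/fin.png",cv2.vconcat([cv2.resize(t["color"][120:310,90:460,::-1],(600,308)),cv2.resize(s["color"][100:360,80:480,::-1],(450,292)).__class__(0) if 0 else cv2.copyMakeBorder(cv2.resize(s["color"][100:360,80:480,::-1],(450,292)),0,0,0,150,cv2.BORDER_CONSTANT)]))
st=ctrl.get_state();print(st["time"],st["contact_force"].round(1))
E
```

```text
blue top [0.443  0.1267] 0.369
blue scene [0.4334 0.1207] 0.075
yellow top [ 0.6616 -0.0634] 0.307
yellow scene [ 0.6549 -0.0603] 0.084
red top [ 0.5609 -0.406 ] 0.242
red scene [ 0.5549 -0.4029] 0.086
(array([0.6293, 0.2586, 0.3421]), np.float64(0.171))
29.2833 [0.3 0.3 0.2]
```

View pics/fin.png

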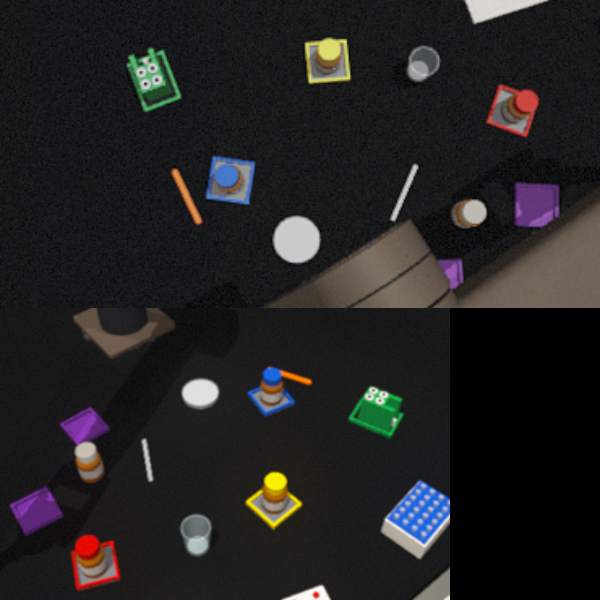

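Everything is in place. With the scene camera's known cap bias (about −5 mm, +3.5 mm) removed, the bottles are within about 5 mm of their tray centres. The cassette is flat with the rib in its notch, and the spare bottle and beaker look unmoved. Handing in.

```bash
python3 -c "from plant import ctrl;print(ctrl.sign_off())"
```

```text
the job is handed in; nothing more can be done
None
```

The blue, yellow and red bottles stand upright in the trays of their own colour, and the green cassette sits in its tray with the notch over the white rib. I handed the job in at about 29 s of the 112 s; no verdict was reported.

**Placing:** each piece was lowered in 1–2 mm steps until the wrist force showed contact (at most about 12 N), then released.

**Bottles:** the last scene-camera check puts all three within about 5 mm of their tray centres. That figure subtracts a bias I had seen between that camera and the wrist camera (about −5 mm in x, +3.5 mm in y), so it is approximate.

**Cassette:** the pose at release puts its centre about 1 mm from the tray's. The pictures show the rib between the prongs and the block flat.

**Left alone:** the white-capped bottle and the beaker look unmoved in the final views; I did not measure them.

**Checks that disagreed:**
- The final top-camera cap fits were poor (24–37% mismatch) because cap and rim share a colour. The worst, blue, read about 9.5 mm off its tray centre, still under the 14 mm limit, and I did not rely on them.
- The bottles closed at a narrower opening than the 48 mm body would give, so they were held by the cap rather than the body. They stayed upright and did not slip.

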